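# Slide the cover into the module tray and send the tray home

## Task

Of the three cover plates on the bench, take the middle-sized one, lay it flat on the deck of the pulled-out tray with its handle end trailing, and slide it along under the strap until it drops flush into the pocket. Then press the slide's release lever down to its stop, where it stays, and push the tray fully home with the cover still seated. Leave the other plates, cells and other things on the bench where they are.

Things in the scene. Friction and masses are not known exactly. Their poses are not given: they have to be found in the camera images.
- cover: Middle-sized of three cover plates, the one that fits the pocket, 0.14 to 0.23 kg: bare aluminium plate, 100 long (own x) x 70 wide (y) x 8 thick, lying flat, with an upright handle bar on top, 14 thick (x), 46 wide (y), 28 high, centred across but 28 from the middle towards the -x (trailing) end. Origin: centre of the underside; z up.
- cover_grip (a point): Middle of that cover's handle bar: 28 mm behind the plate's centre along its x, 24 mm above its underside; axes as the plate's. Gripped from above, fingers closing along the plate's x (14 mm).
- module_tray (a joint): Slide of the black tray, m: 0 = fully pulled out (as it starts, locked, 1 to 2 mm of play), 0.12 = fully home at its end stop. Moves along the tray's +x. Unlocked it takes about 3 N and stays where it is left; locked it does not move.
- pocket (a point): Centre of the floor of the tray's shallow pocket, 40 mm above the bench. Tray axes: x = from the front wall to the pocket, the way covers slide and the tray goes home (about world +y); z up. Pocket 104 mm long (x), 74 wide (y), 8 deep below the deck: a seated cover is flush. Side guides and end stop rise 8 mm above the deck. Seated cover: origin here, x alike.
- strap (a point): Middle of the top face of the fixed steel strap across the far part of the pocket: 40 mm beyond the pocket's centre in tray x, 16 mm long in x, 5 thick; underside 14 mm, top 19 mm above the deck. Because of it a cover cannot be set in from straight above but must be slid along the deck beneath it.
- deck (a point): Point on top of the tray's flat deck, 48 mm above the bench, 137 mm before the pocket's centre; tray axes. Deck: from 90 mm behind this point (front wall) to the pocket's edge 85 mm ahead. Side walls 8 mm high, 100 mm apart behind this point, narrowing from 5 mm behind to 70 mm ahead of it to 74 mm. A 100 mm cover centred here, x axes alike, lies flat with room.
- tray_front (a point): Middle of the outer (-x) face of the tray's upright front wall: 94 mm wide, 10 thick, from 30 to 85 mm above the bench; this point is 70 mm above the bench. Tray axes. Push here along +x to send the tray home; the space in front is free.
- release (a joint): Release lever of the slide, rad: 0 = up, tray locked; 0.4 = right down at its stop; tray free from about 0.25. Hinged on a level axis parallel to tray x; stays where it is left (friction, no spring). Needs about 7 N on its pad. Starts at 0 to 0.05.
- release_pad (a point): Pressing point on top of the lever's flat steel paddle (34 mm along tray x, 40 across) on the robot's side of the slide, 61 mm above the bench when up, 10 mm lower when down. The hinge is 26 mm from here towards the tray, the paddle's tip 14 mm the other way. Nothing stands above it.
- long_cover: Longest of the three cover plates, too long for the pocket, bystander: bare aluminium plate, 134 long (own x) x 70 wide (y) x 8 thick, lying flat, with an upright handle bar on top, 14 thick (x), 46 wide (y), 28 high, centred across but 28 from the middle towards the -x (trailing) end. Origin: centre of the underside; z up.
- short_cover: Shortest of the three cover plates, too short for the pocket, bystander: bare aluminium plate, 66 long (own x) x 70 wide (y) x 8 thick, lying flat, with an upright handle bar on top, 14 thick (x), 46 wide (y), 28 high, centred across but 16 from the middle towards the -x (trailing) end. Origin: centre of the underside; z up.
- tape_roll: Roll of tape lying flat, 96 mm across, 24 mm high, bystander; origin at the centre of its underside.
- screwdriver: Screwdriver lying on the bench, bystander; origin under it, x along its length.
- parts_tray: Open grey parts tray 100 x 140 x 30 mm, bystander; origin at the centre of its underside.
- cell0: Upright steel battery cell, 46 mm diameter, 80 mm tall, bystander; origin at the centre of its underside.
- cell1: Upright steel battery cell, 46 mm diameter, 80 mm tall, bystander; origin at the centre of its underside.
- cell2: Upright steel battery cell, 46 mm diameter, 80 mm tall, bystander; origin at the centre of its underside.
Mind the look-alikes: they are no part of the job. What is shaped like the cover but purple is not meant.

How it is judged:
By the outcome, as a careful person would: the job done as asked, in the order asked, and still so for the second after the job is handed in, with the robot touching nothing.
It also fails if it takes over 59 s, if anything falls off the work surface, if the arm or the gripper's body presses on something with over 40 N, if the wrist force passes 120 N, or if a joint passes its speed limit or range.

## Robot

A 6-joint arm with a two-finger parallel gripper is mounted at the origin on the work surface. World frame = base frame: x ahead of the robot, y to its left, z up, the work surface at z = 0. Lengths are in m, angles in rad, forces in N, time in s.
With the tool pointing down it reaches from about 0.35 to 0.775 m from the base axis. Payload 5.5 kg.
Tool frame: the origin (TCP) lies midway between the tips of the shut fingers; the grasp point (between the pads) lies 19 mm behind it; z points along the fingers, y is the line along which they close (so a half turn about z gives the same grasp; the last joint's range is limited). The gripper opens to 85 mm and grips with 20 to 120 N. Pads are 22 mm wide; open, the fingers measure 114 mm over their backs; the gripper's body (76 mm by 85 mm) begins 54 mm behind the grasp point. The pads swing forward as they close: fully open they stand 13 mm farther back than shut.
Start: joints at [-1.387, 0.313, 0.046, 1.304, 0, 1.431], TCP at [0.183, -0.545, 0.231] pointing down, gripper open.
Joint ranges: [-2.76, 2.76], [-0.86, 1.69], [-1.03, 1.26], [-2.2, 2.34], [-1.47, 1.5], [-3.14, 3.14]. Speed limits (rad/s): [2.57, 2.57, 3.14, 3.14, 3.14, 3.14].

## Interface

Orientations are given as a unit quaternion [w, x, y, z].
In Python, from workcell import env gives the robot as it stands.
- The arm moves only by the tool move_arm, never from a script. Its argument "targets" is a list of rows, each a list of 3 entries, a list of its own where there are three numbers: the shift along the tool's x, y, z in mm, then the turn, a rotation vector about the tool's x, y, z in units of 10 degrees (1.0 is 10 degrees), then the closure, from -1 (fully open) to 1 (shut). In form: [[[dx, dy, dz], [ax, ay, az], gripper], ...]. A call has 1 to 5 rows; each row is the pose to reach, as a shift and turn from the pose commanded when the call began, along the tool's axes at that moment; what a row does not reach only later rows make up. A row lasts 1/8 s, in which the tool goes at most 62.5 mm and 10.7 degrees, less where a joint would pass 70% of its speed; a pose out of reach is approached as far as the arm can. A call with a gripper value outside its range is refused whole. The fingers move at their own pace and stop on an object; "squeeze" is the grip in N (left out, the last holds). Time passes only in rows, so rows that repeat a pose let the fingers close. It gives the time, the measured TCP pose, the force, the opening and the grip force at its end, in the units of the state.
- env.get_state(): the state, without advancing time (a new reading comes with each control period).
- env.read_camera(name): name is "scene" or "top"; returns a dict with "pixels" (480x640x3 uint8, red, green, blue), "fovy" (degrees; the focal length in pixels is half the picture's height over the tangent of half this angle, whatever the lens; pixels are square), "cx", "cy" (the principal point, pixels), "extrinsics" (4x4, takes a point from world to camera coordinates). Camera axes: x right, y up, looking along -z (the intrinsics and any distortion apply to the point x, -y, -z); pixel columns grow to the right and rows downward; lengths in m; the calibration is good to about 2 mm. A picture is of the moment at which its call begins. There is no depth.
- env.hand_in(): hands the job in; it is judged then, once.
Trained networks look in a picture, given as the dict that the camera call returned (one of the last four; its "shot" number tells which), for a name from the list of things; names that differ only in an ending like _2 or _b are one class to them, and where a whole thing is asked for, a point or a joint stands for the part that bears it (a point fixed in the world has none). Each returns a list of dicts, best first, with "confidence" (0 to 1); they miss things now and then, are a little off and sometimes report something else, mostly with a low value. They report only what shows in the picture. A call takes as long as a camera call. They do not tell look-alikes from the thing itself.
- env.spot_in(thing, picture): "centre" ([x, y, z] in m, in world coordinates, good to about 4 mm: the middle of the surface that is visible of it).
- env.regions_of(thing, picture): "mask" (480x640 bool, what is visible of it).
- env.landmark_of(thing, picture): "centre" ([x, y, z] in m, in world coordinates, good to about 4 mm: a listed point, or the origin of a listed thing).
The state is a dict: "clock": time; "joint_pos": joint angles; "qvel": joint speeds; "tau": joint torques, N m; "tcp_pos": TCP position; "orientation": TCP orientation; "wrist_force": force on the tool from outside, world axes, zero at the start; "ft_torque": the same for the moment, N m; "finger_gap": finger opening in m; "grip_force": force on a finger pad.
Only numpy, scipy, OpenCV 4.12 (cv2) and the standard library are available. Lean on these libraries where they do the work, as an engineer would, in place of code of your own. Each camera call takes 0.05 s, during which the arm holds its last target. There are 200 camera calls.

## Working session

There is one attempt and no reset: what is moved stays moved. The work goes in short steps, Python scripts to look and compute and a tool call to move; the robot and the scene stay as the last step left them, time stands still between calls to the robot, and variables do not carry over. Pictures are saved under pics/ and viewed, at most 10 in all, crops included, and the job is handed in when it is done.

Besides the shell and the picture viewer there is one more tool, called after "Request:" as a command line: name --argument value ..., lists and objects as JSON in quotes. move_arm: Moves the arm, as the interface text tells. Its arguments: {"type":"object","properties":{"targets":{"type":"array","items":{"type":"array"}},"squeeze":{"type":"number"}},"required":["targets"]}

```bash
mkdir -p pics; cat > h.py <<'E'
import numpy as np, cv2
from workcell import env
def pix(p,P):
    f=240/np.tan(np.radians(P["fovy"]/2)); c=(P["extrinsics"]@np.r_[p,1])[:3]
    return P["cx"]+f*c[0]/-c[2], P["cy"]+f*(-c[1])/-c[2]
def ray(u,v,P,z):
    f=240/np.tan(np.radians(P["fovy"]/2)); E=np.array(P["extrinsics"]);R=E[:3,:3];o=-R.T@E[:3,3]
    d=R.T@np.array([(u-P["cx"])/f,-(v-P["cy"])/f,-1]); return o+d*(z-o[2])/d[2]
def save(P,n): cv2.imwrite("pics/"+n,P["pixels"][:,:,::-1])
E
python3 - <<'E'
from h import *
np.set_printoptions(precision=3,suppress=True)
S=env.read_camera("scene");T=env.read_camera("top")
save(S,"s0.png");save(T,"t0.png")
print({k:(v if k!="extrinsics" else np.array(v)) for k,v in T.items() if k!="pixels"})
print(S["fovy"],S["extrinsics"])
for t in "cover cover_grip pocket strap deck tray_front release_pad long_cover short_cover".split():
  for n,P in(("S",S),("T",T)):
    for d in env.landmark_of(t,P)[:3]: print(t,n,np.array(d["centre"]),round(d["confidence"],2),np.round(pix(d["centre"],P)))
print(env.get_state())
E
```

```text
{'fovy': 43.38564486386229, 'cx': 327.7491022384594, 'cy': 247.32944771596627, 'extrinsics': array([[-0.096, -0.995,  0.003,  0.04 ],
       [ 0.975, -0.093,  0.2  , -0.48 ],
       [-0.199,  0.023,  0.98 , -1.572],
       [ 0.   ,  0.   ,  0.   ,  1.   ]]), 'shot': 2}
44.48314957345029 [[-0.848  0.53  -0.009  0.405]
 [-0.336 -0.525  0.782  0.084]
 [ 0.41   0.666  0.623 -1.742]
 [ 0.     0.     0.     1.   ]]
cover S [0.439 0.243 0.002] 0.9 [384. 321.]
cover S [0.236 0.447 0.001] 0.61 [509. 341.]
cover T [0.235 0.454 0.004] 0.95 [164. 357.]
cover T [0.442 0.239 0.002] 0.7 [240. 273.]
cover_grip S [0.444 0.214 0.023] 0.91 [376. 308.]
cover_grip S [0.264 0.452 0.025] 0.88 [504. 340.]
cover_grip T [0.264 0.453 0.028] 0.9 [162. 346.]
cover_grip T [0.441 0.213 0.022] 0.74 [248. 272.]
cover_grip T [0.613 0.115 0.039] 0.56 [279. 205.]
pocket S [0.619 0.114 0.041] 0.95 [291. 306.]
pocket S [0.444 0.214 0.024] 0.53 [376. 308.]
pocket T [0.617 0.116 0.043] 0.91 [278. 204.]
strap S [0.618 0.154 0.067] 0.69 [300. 308.]
strap T [0.616 0.158 0.067] 0.64 [262. 203.]
deck S [ 0.622 -0.022  0.051] 0.
[... 559 characters left out ...]
0.067] 0.53 [301. 308.]
long_cover T [ 0.438 -0.104 -0.003] 0.79 [365. 263.]
short_cover S [ 0.424 -0.303  0.003] 0.92 [278. 207.]
short_cover T [ 0.425 -0.304  0.002] 0.77 [437. 261.]
short_cover T [ 0.539 -0.438 -0.001] 0.35 [479. 216.]
{'clock': 1.0, 'joint_pos': array([-1.387,  0.313,  0.046,  1.304, -0.   ,  1.431]), 'qvel': array([-0.   ,  0.001,  0.   , -0.001,  0.001, -0.   ]), 'tau': array([ -0.001, -48.047,  29.882,   0.   ,  -0.   ,   0.   ]), 'tcp_pos': array([ 0.183, -0.545,  0.231]), 'orientation': array([ 0.   ,  0.987,  0.161, -0.   ]), 'wrist_force': array([0.112, 0.553, 0.686]), 'ft_torque': array([0.027, 0.007, 0.026]), 'grip_force': 0.0, 'finger_gap': 0.08557346198515801}
```

View pics/t0.png

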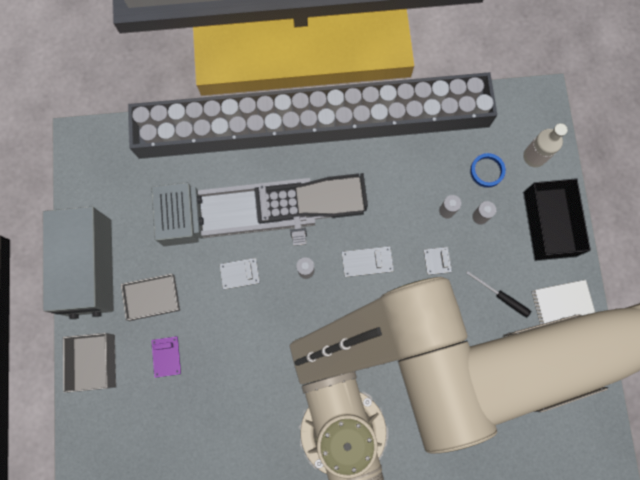

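View pics/s0.png

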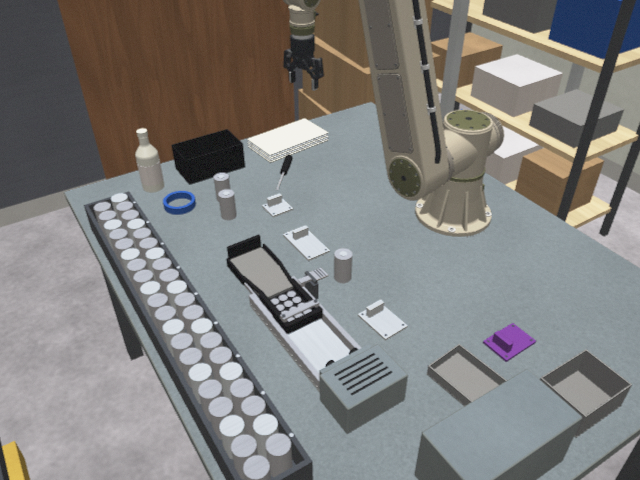

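The top view shows white plates at T(240,273), T(367,262) and T(437,261), and a purple look-alike at T(165,357). The tray runs from T(364,191) to its pocket at T(278,204), with the release paddle at T(298,238). The middle plate should be the one at T(240,273). I'll check its size and orientation and take a close crop.

```bash
python3 - <<'E'
from h import *
np.set_printoptions(precision=4,suppress=True)
T=env.read_camera("top");S=env.read_camera("scene")
for nm,t,zs in(("cover","cover",.008),("long_cover","long_cover",.008),("short_cover","short_cover",.008)):
  for P in(T,S):
    for d in env.regions_of(t,P)[:3]:
      m=d["mask"]; v,u=np.nonzero(m)
      if len(u)<20: continue
      w=np.array([ray(a,b,P,zs)[:2] for a,b in zip(u,v)])
      r=cv2.minAreaRect((w*1000).astype(np.float32)); print(nm,"T" if P is T else "S",round(d["confidence"],2),np.round(r[0]),np.round(r[1]),round(r[2],1))
t=[]
for n in ["cover_grip","pocket","deck","tray_front","release_pad","cover","strap"]:
  for P in(T,S):
    for d in env.landmark_of(n,P)[:2]: print(n,"TS"[P is S],np.array(d["centre"]),round(d["confidence"],2))
c=cv2.resize(T["pixels"][170:300,150:380],None,fx=3.4,fy=3.4,interpolation=cv2.INTER_CUBIC)
cv2.imwrite("pics/c1.png",c[:,:,::-1])
E
```

```text
cover T 0.97 [441. 241.] [ 71. 100.] 4.2
cover T 0.74 [237. 451.] [105.  74.] 2.3
cover S 0.91 [443. 240.] [ 80. 109.] 1.6
cover S 0.89 [243. 452.] [104.  72.] 2.3
cover S 0.46 [508.  22.] [79. 44.] 1.0
long_cover T 0.67 [632.  28.] [121. 310.] 0.8
long_cover T 0.65 [ 441. -109.] [ 71. 136.] 1.1
long_cover S 0.61 [ 444. -105.] [140.  76.] 88.7
long_cover S 0.57 [ 304. -465.] [200.  34.] 53.1
short_cover S 0.74 [ 428. -310.] [106.  75.] 86.1
cover_grip T [0.4435 0.2107 0.0226] 0.86
cover_grip S [0.2647 0.4529 0.0261] 0.66
cover_grip S [0.4404 0.2145 0.024 ] 0.63
pocket T [0.6149 0.1143 0.0447] 0.63
pocket S [0.6173 0.1112 0.0414] 0.6
pocket S [ 0.4233 -0.3062  0.0009] 0.28
deck T [ 0.6234 -0.0211  0.0426] 0.62
deck T [ 0.3175 -0.4526 -0.0039] 0.39
deck S [ 0.6216 -0.023   0.0491] 0.81
tray_front T [ 0.6223 -0.1169  0.0739] 0.81
tray_front S [ 0.6252 -0.1265  0.0685] 0.72
release_pad T [0.5115 0.0702 0.0635] 0.66
release_pad S [0.509  0.0692 0.0558] 0.51
cover T [0.2364 0.4524 0.0027] 0.95
cover T [0.4407 0.2433 0.0011] 0.77
cover S [ 0.2374  0.4509 -0.0015] 0.72
cover S [ 0.4403  0.2411 -0.0005] 0.64
strap T [0.6188 0.1607 0.0657] 0.78
strap S [0.6184 0.1576 0.0673] 0.82
```

View pics/c1.png

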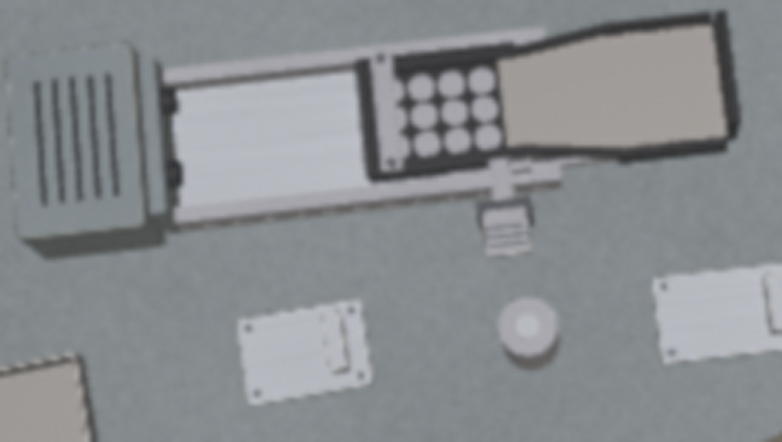

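The choice holds up: the plate at T(240,273) measures 71×100 mm, against 71×136 mm for the long one. Its handle end faces −y and its heading is about 94°.

```bash
cat >> h.py <<'E'
from scipy.spatial.transform import Rotation as Ro
def rel(p,hx,st=None,pos=None,R=None):
    """shift mm, turn in 10deg units, from the present pose to TCP p, tool x heading hx deg, pointing down"""
    if R is None:
        st=st or env.get_state(); q=st["orientation"]; R=Ro.from_quat(np.r_[q[1:],q[0]]); pos=st["tcp_pos"]
    a=np.radians(hx); c,s=np.cos(a),np.sin(a)
    G=Ro.from_matrix(np.array([[c,s,0],[s,-c,0],[0,0,-1]]))
    return np.round(R.inv().apply(np.array(p)-pos)*1000,1), np.round(np.degrees((R.inv()*G).as_rotvec())/10,2)
E
python3 - <<'E'
from h import *
print(rel((.30,-.46,.2),68));print(rel((.45,-.30,.2),68))
E
```

```text
(array([138. , -43.5,  31.3]), array([ 0.  , -0.  , -4.94]))
(array([ 331.2, -147.5,   31.3]), array([ 0.  , -0.  , -4.94]))
```

Request:
move_arm --targets '[[[55,-20,10],[0,0,-1],-1],[[110,-45,20],[0,0,-2],-1],[[165,-70,30],[0,0,-3],-1],[[220,-97,30],[0,0,-4],-1],[[275,-122,30],[0,0,-5],-1]]'

```text
clock: 2.72
tcp_pos: [0.406, -0.3405, 0.2013]
orientation: [0.0, 0.825, 0.565, 0.0]
wrist_force: [0.3, -0.6, -0.6]
finger_gap: 0.0856
grip_force: 0.0
```

```bash
python3 - <<'E'
from h import *
s=env.get_state();print(s["clock"],s["tcp_pos"],s["joint_pos"])
print(rel((.53,-.05,.2),118));print(rel((.45,.19,.14),170))
E
```

```text
2.725 [ 0.40599025 -0.34049872  0.20134844] [-8.49426825e-01  2.36492006e-01 -1.30959541e-01  1.20292822e+00
 -3.70199471e-05  1.09019683e+00]
(array([315.7,  10.9,   1.3]), array([ 0.  ,  0.  , -4.91]))
(array([ 510.7, -150.2,   61.2]), array([  0.  ,   0.  , -10.11]))
```

Request:
move_arm --targets '[[[60,2,0],[0,0,-1],-1],[[120,4,0],[0,0,-2],-1],[[180,6,0],[0,0,-3],-1],[[240,8,0],[0,0,-4],-1],[[300,10,0],[0,0,-5],-1]]'

```text
clock: 3.35
tcp_pos: [0.5245, -0.0646, 0.2016]
orientation: [0.0, 0.508, 0.861, 0.0]
wrist_force: [1.1, -1.1, 1.0]
finger_gap: 0.0851
grip_force: 0.0
```

```bash
python3 - <<'E'
from h import *
s=env.get_state();print(s["clock"],s["tcp_pos"])
print(rel((.443,.214,.14),184));print(rel((.443,.214,.10),184))
E
```

```text
3.35 [ 0.52452984 -0.06461158  0.20157157]
(array([283.4,  63.1,  61.4]), array([ 0.  ,  0.01, -6.51]))
(array([283.4,  63.1, 101.4]), array([ 0.  ,  0.01, -6.51]))
```

Request:
move_arm --targets '[[[55,12,0],[0,0,-1],-1],[[110,24,0],[0,0,-2],-1],[[165,36,10],[0,0,-3],-1],[[220,48,30],[0,0,-4],-1],[[265,60,50],[0,0,-5],-1]]'

```text
clock: 3.98
tcp_pos: [0.4492, 0.1969, 0.1512]
orientation: [0.001, 0.096, 0.995, 0.0]
wrist_force: [0.3, 0.6, -0.0]
finger_gap: 0.0849
grip_force: 0.0
```

```bash
python3 - <<'E'
from h import *
s=env.get_state();print(s["clock"],s["tcp_pos"])
print(rel((.4425,.213,.08),184));print(rel((.4425,.213,.014),184))
T=env.read_camera("top");S=env.read_camera("scene")
for P in(T,S):
  for d in env.landmark_of("cover_grip",P)[:3]: print(d)
E
```

```text
3.975 [0.44924578 0.19694255 0.15118269]
(array([ 9.8, 14.4, 71.2]), array([ 0.  ,  0.01, -1.51]))
(array([  9.9,  14.4, 137.2]), array([ 0.  ,  0.01, -1.51]))
{'centre': [0.2628, 0.4515, 0.0269], 'confidence': 0.55}
{'centre': [0.4418, 0.2135, 0.0228], 'confidence': 0.73}
{'centre': [0.2648, 0.4502, 0.0241], 'confidence': 0.7}
```

Request:
move_arm --targets '[[[8,10,40],[0,0,-1],-1],[[10,15,80],[0,0,-1.5],-1],[[10,15,120],[0,0,-1.5],-1],[[10,15,137],[0,0,-1.5],-1],[[10,15,137],[0,0,-1.5],-1]]'

```text
clock: 4.8
tcp_pos: [0.443, 0.2103, 0.0136]
orientation: [-0.001, -0.03, 1.0, -0.0]
wrist_force: [-0.3, 0.2, 0.2]
finger_gap: 0.0854
grip_force: 0.0
```

Request:
move_arm --targets '[[[0,0,0],[0,0,0],1],[[0,0,0],[0,0,0],1],[[0,0,0],[0,0,0],1],[[0,0,0],[0,0,0],1],[[0,0,0],[0,0,0],1]]' --squeeze 60

```text
clock: 5.42
tcp_pos: [0.4436, 0.2119, 0.015]
orientation: [0.001, -0.031, 1.0, 0.0]
wrist_force: [-1.0, -0.1, 5.8]
finger_gap: 0.0126
grip_force: 59.5
```

Request:
move_arm --targets '[[[0,0,-30],[0,0,0],1],[[0,0,-70],[0,0,0],1],[[0,0,-110],[0,0,0],1],[[0,0,-140],[0,0,0],1],[[0,0,-140],[0,0,0],1]]'

```text
clock: 6.05
tcp_pos: [0.4446, 0.2122, 0.1562]
orientation: [0.002, -0.031, 1.0, 0.001]
wrist_force: [0.1, 0.4, -2.3]
finger_gap: 0.0122
grip_force: 58.9
```

```bash
python3 - <<'E'
from h import *
np.set_printoptions(precision=4,suppress=True)
s=env.get_state();print(s["clock"],s["tcp_pos"],s["finger_gap"],s["wrist_force"])
print(rel((.6225,-.065,.16),181.2));print(rel((.6225,-.065,.085),181.2))
T=env.read_camera("top");S=env.read_camera("scene")
for d in env.landmark_of("cover_grip",S)[:2]+env.landmark_of("cover",T)[:3]+env.landmark_of("cover",S)[:3]: print(d)
cv2.imwrite("pics/a.png",np.hstack([cv2.resize(P["pixels"][a:a+150,b:b+100],None,fx=4,fy=4) for P,a,b in((S,210,330),(T,190,180))])[:,:,::-1])
E
```

```text
6.05 [0.4446 0.2122 0.1562] 0.012188637547934308 [ 0.1153  0.3732 -2.3493]
(array([-160.4, -287.7,   -3.3]), array([0.01, 0.03, 0.24]))
(array([-160.1, -287.8,   71.7]), array([0.01, 0.03, 0.24]))
{'centre': [0.4475, 0.2105, 0.1634], 'confidence': 0.75}
{'centre': [0.2657, 0.4487, 0.0262], 'confidence': 0.75}
{'centre': [0.236, 0.452, 0.0015], 'confidence': 0.71}
{'centre': [0.4428, 0.2391, 0.1418], 'confidence': 0.79}
{'centre': [0.2397, 0.4476, -0.003], 'confidence': 0.67}
```

View pics/a.png

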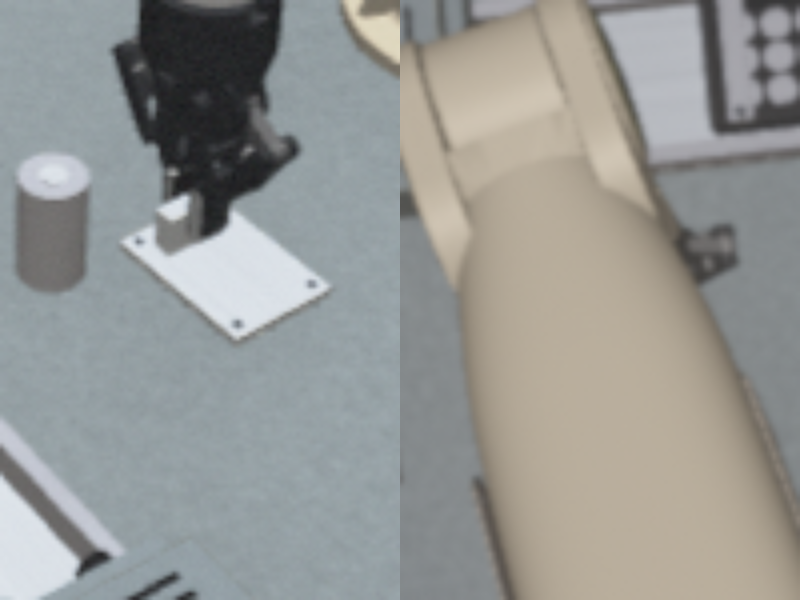

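The left panel shows the plate lifted level, with the fingers on the bar at about (190,225). Next I'll carry it over the deck.

Request:
move_arm --targets '[[[-28,-48,-5],[0,0,0],1],[[-56,-98,-5],[0,0,0],1],[[-84,-148,-5],[0,0,0.1],1],[[-110,-196,-5],[0,0,0.2],1],[[-138,-244,-5],[0,0,0.24],1]]'

```text
clock: 6.92
tcp_pos: [0.5959, -0.0248, 0.1577]
orientation: [-0.001, -0.01, 1.0, 0.0]
wrist_force: [0.5, 1.3, -1.5]
finger_gap: 0.0128
grip_force: 58.9
```

Request:
move_arm --targets '[[[-12,-23,0],[0,0,0],1],[[-22,-43,0],[0,0,0],1],[[-22,-43,25],[0,0,0],1],[[-22,-43,50],[0,0,0],1],[[-22,-43,50],[0,0,0],1]]'

```text
clock: 7.55
tcp_pos: [0.6164, -0.065, 0.1064]
orientation: [-0.003, -0.01, 1.0, 0.001]
wrist_force: [0.2, 0.2, -0.4]
finger_gap: 0.0126
grip_force: 58.9
```

```bash
python3 - <<'E'
from h import *
np.set_printoptions(precision=4,suppress=True)
s=env.get_state();print(s["clock"],s["tcp_pos"],s["finger_gap"],s["wrist_force"])
print(rel((.6225,-.065,.063),181.2))
T=env.read_camera("top");S=env.read_camera("scene")
for n in("deck","pocket","strap","tray_front","cover"):
  for P in(T,S):
    for d in env.landmark_of(n,P)[:2]: print(n,d)
cv2.imwrite("pics/b.png",np.hstack([cv2.resize(P["pixels"][a:a+120,b:b+100],None,fx=4,fy=4,interpolation=cv2.INTER_CUBIC) for P,a,b in((S,220,210),(T,150,280))])[:,:,::-1])
E
```

```text
7.55 [ 0.6164 -0.065   0.1064] 0.012637850523828195 [ 0.2295  0.1612 -0.3548]
(array([-6.3, -0.1, 43.4]), array([ 0.01, -0.03, -0.  ]))
deck {'centre': [0.3202, -0.4524, -0.0038], 'confidence': 0.55}
deck {'centre': [0.4405, -0.1074, -0.0024], 'confidence': 0.2}
deck {'centre': [0.6217, -0.0263, 0.0499], 'confidence': 0.78}
pocket {'centre': [0.6173, 0.1164, 0.0415], 'confidence': 0.8}
pocket {'centre': [0.6184, 0.1124, 0.0461], 'confidence': 0.7}
pocket {'centre': [0.6165, -0.0374, 0.095], 'confidence': 0.2}
strap {'centre': [0.6174, 0.1554, 0.0658], 'confidence': 0.96}
strap {'centre': [0.6174, 0.155, 0.0687], 'confidence': 0.68}
tray_front {'centre': [0.6261, -0.126, 0.0689], 'confidence': 0.82}
cover {'centre': [0.2356, 0.4533, 0.0053], 'confidence': 0.78}
cover {'centre': [0.2408, 0.4481, 0.0014], 'confidence': 0.92}
cover {'centre': [0.6195, -0.0378, 0.0925], 'confidence': 0.61}
```

View pics/b.png

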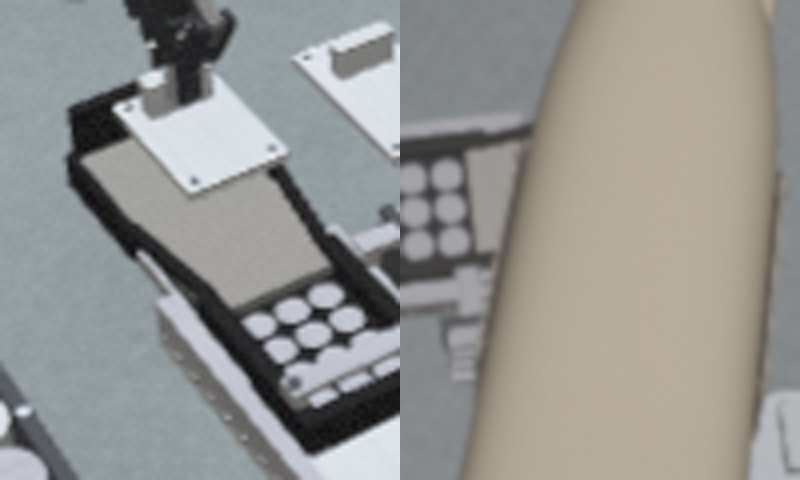

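The left panel shows the cover held level above the deck, nose toward the pocket, roughly centred. I'll lower it.

Request:
move_arm --targets '[[[-6.5,0,10],[0,0,-0.05],1],[[-6.5,0,25],[0,0,-0.05],1],[[-6.5,0,36],[0,0,-0.05],1],[[-6.5,0,42],[0,0,-0.05],1],[[-6.5,0,42],[0,0,-0.05],1]]'

```text
clock: 8.78
tcp_pos: [0.6247, -0.0656, 0.0664]
orientation: [-0.001, -0.014, 1.0, 0.0]
wrist_force: [0.7, 0.5, -1.9]
finger_gap: 0.0127
grip_force: 59.0
```

```bash
python3 - <<'E'
from h import *
np.set_printoptions(precision=4,suppress=True)
s=env.get_state();print(s["clock"],s["tcp_pos"],s["finger_gap"],s["wrist_force"])
a=np.radians(91.6);d=np.array([np.cos(a),np.sin(a),0])
P0=np.array([.6178,.115,.063])
for k in(-130,-28): print(rel(P0+d*k/1000,181.6))
S=env.read_camera("scene")
for n in("deck","pocket","cover","cover_grip"):
    for q in env.landmark_of(n,S)[:3]: print(n,q)
cv2.imwrite("pics/d.png",cv2.resize(S["pixels"][215:335,210:350],None,fx=5,fy=5,interpolation=cv2.INTER_CUBIC)[:,:,::-1])
E
```

```text
8.775 [ 0.6247 -0.0656  0.0664] 0.012717912320042301 [ 0.7349  0.4919 -1.8705]
(array([ 1.8, 50.7,  3.4]), array([ 0.  , -0.01,  0.01]))
(array([  1.7, 152.7,   3.5]), array([ 0.  , -0.01,  0.01]))
deck {'centre': [0.6236, -0.0232, 0.0478], 'confidence': 0.71}
pocket {'centre': [0.6189, 0.1154, 0.0417], 'confidence': 0.61}
cover {'centre': [0.2368, 0.4464, 0.0005], 'confidence': 0.71}
cover {'centre': [0.6233, -0.0364, 0.0543], 'confidence': 0.64}
cover_grip {'centre': [0.2638, 0.4508, 0.0246], 'confidence': 0.89}
cover_grip {'centre': [0.6258, -0.0633, 0.0767], 'confidence': 0.72}
```

View pics/d.png

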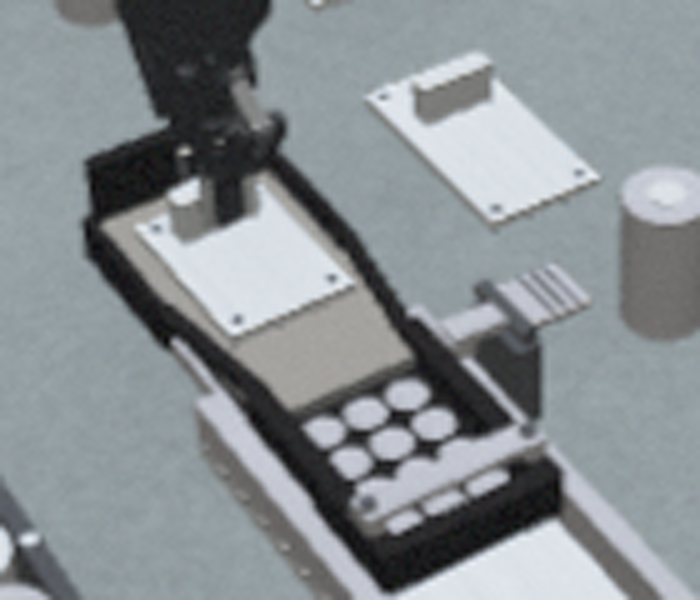

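The cover sits just above the deck at about (245,255), centred between the walls. I'll set it down and slide.

Request:
move_arm --targets '[[[1,0,2],[0,0,0],1],[[1,0,3],[0,0,0],1],[[1.5,12,3.5],[0,0,0],1],[[1.5,25,3.5],[0,0,0],1],[[1.5,35,3.5],[0,0,0],1]]'

```text
clock: 9.65
tcp_pos: [0.6226, -0.0294, 0.0638]
orientation: [-0.0, -0.015, 1.0, 0.0]
wrist_force: [0.2, 0.6, -0.7]
finger_gap: 0.0125
grip_force: 59.0
```

```bash
cat > chk.py <<'E'
from h import *
np.set_printoptions(precision=4,suppress=True)
s=env.get_state();print(s["clock"],s["tcp_pos"],s["finger_gap"],s["wrist_force"],s["ft_torque"])
a=np.radians(91.6);d=np.array([np.cos(a),np.sin(a),0]);P0=np.array([.6178,.115,.063])
print("s=",(s["tcp_pos"]-P0)@d*1000)
for k in(-28,): print(rel(P0+d*k/1000,181.6))
E
python3 chk.py
```

```text
9.65 [ 0.6226 -0.0294  0.0638] 0.012482557750904098 [ 0.2009  0.6288 -0.6769] [-0.064  -0.0032 -0.0222]
s= -144.4798178256265
(array([  0.6, 116.5,   0.8]), array([ 0.  , -0.  ,  0.01]))
```

Request:
move_arm --targets '[[[0,10,0.5],[0,0,0],1],[[0,20,1],[0,0,0],1],[[0,30,1],[0,0,0],1],[[0.5,40,1],[0,0,0],1],[[0.5,50,1],[0,0,0],1]]'

```text
clock: 10.28
tcp_pos: [0.6209, 0.0197, 0.063]
orientation: [0.0, -0.014, 1.0, -0.0]
wrist_force: [0.3, -2.1, -0.0]
finger_gap: 0.0126
grip_force: 59.2
```

```bash
python3 chk.py
```

```text
10.275 [0.6209 0.0197 0.063 ] 0.012582919752097679 [ 0.2824 -2.1393 -0.0009] [-0.202  -0.0133  0.0546]
s= -95.37844834295959
(array([ 0.4, 67.4, -0. ]), array([-0.,  0.,  0.]))
```

Request:
move_arm --targets '[[[0,12,0],[0,0,0],1],[[0,24,0],[0,0,0],1],[[0,36,0],[0,0,0],1],[[0.5,48,0],[0,0,0],1],[[0.5,58,0],[0,0,0],1]]'

```text
clock: 10.9
tcp_pos: [0.6187, 0.0778, 0.0629]
orientation: [0.0, -0.014, 1.0, -0.0]
wrist_force: [-0.8, -2.5, 2.3]
finger_gap: 0.0127
grip_force: 59.5
```

```bash
python3 chk.py; python3 - <<'E'
from h import *
S=env.read_camera("scene")
for n in("pocket","cover","cover_grip","strap"):
    for q in env.landmark_of(n,S)[:3]: print(n,q)
cv2.imwrite("pics/e.png",cv2.resize(S["pixels"][230:350,220:360],None,fx=5,fy=5,interpolation=cv2.INTER_CUBIC)[:,:,::-1])
E
```

```text
10.9 [0.6187 0.0778 0.0629] 0.012653752238843389 [-0.7527 -2.5059  2.2819] [-0.5547 -0.0263 -0.035 ]
s= -37.16290378356155
(array([-0.2,  9.2, -0.1]), array([-0.  ,  0.  ,  0.01]))
pocket {'centre': [0.618, 0.1161, 0.0425], 'confidence': 0.66}
cover {'centre': [0.2397, 0.4485, -0.0026], 'confidence': 0.83}
cover {'centre': [0.6153, 0.1061, 0.0469], 'confidence': 0.77}
cover_grip {'centre': [0.6217, 0.0763, 0.0722], 'confidence': 0.68}
cover_grip {'centre': [0.2643, 0.4545, 0.0251], 'confidence': 0.68}
strap {'centre': [0.6179, 0.1517, 0.066], 'confidence': 0.7}
```

View pics/e.png

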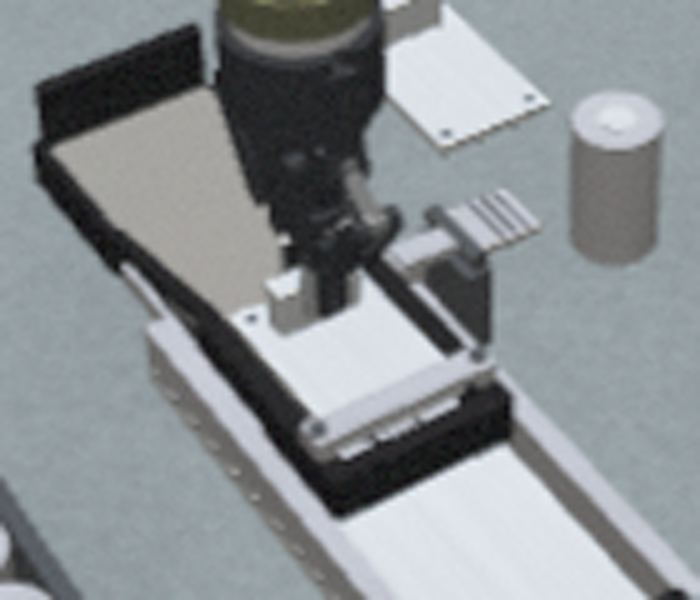

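The cover is under the strap at about (360,400), with roughly 9 mm to go. I'll ease it in.

Request:
move_arm --targets '[[[0,3,0],[0,0,0],1],[[0,6,0],[0,0,0],1],[[0,8,0.5],[0,0,0],1],[[0,9.5,1],[0,0,0],1],[[0,9.5,1],[0,0,0],1]]'

```text
clock: 11.78
tcp_pos: [0.6191, 0.0854, 0.0627]
orientation: [0.001, -0.014, 1.0, -0.001]
wrist_force: [-1.1, -4.6, 7.7]
finger_gap: 0.0126
grip_force: 60.3
```

```bash
python3 chk.py
```

```text
11.775 [0.6191 0.0854 0.0627] 0.012555629819369531 [-1.0668 -4.5636  7.7249] [-1.272   0.1151  0.0405]
s= -29.63612522028833
(array([ 0.5,  1.6, -0.3]), array([-0.01,  0.01, -0.  ]))
```

Request:
move_arm --targets '[[[0,1,0],[0,0,0],1],[[0,2,0.5],[0,0,0],1],[[0,3,0.5],[0,0,0],1],[[0,3,1],[0,0,0],1]]'

```text
clock: 12.28
tcp_pos: [0.618, 0.09, 0.0602]
orientation: [-0.0, -0.015, 1.0, 0.0]
wrist_force: [1.0, 0.4, -1.0]
finger_gap: 0.0129
grip_force: 59.1
```

```bash
python3 chk.py
```

```text
12.275 [0.618  0.09   0.0602] 0.01287489415371852 [ 0.9905  0.4471 -1.036 ] [ 0.0191 -0.1867 -0.1061]
s= -24.9914348524457
(array([-0.5, -3. , -2.8]), array([ 0.  , -0.  ,  0.01]))
```

It dropped in, since the force vanished. I'll lower it to the floor.

Request:
move_arm --targets '[[[0,0,2],[0,0,0],1],[[0,0,4],[0,0,0],1],[[0,0,5.5],[0,0,0],1],[[0,0,6.5],[0,0,0],1],[[0,0,6.5],[0,0,0],1]]'

```text
clock: 12.9
tcp_pos: [0.6181, 0.0897, 0.055]
orientation: [0.0, -0.014, 1.0, 0.0]
wrist_force: [-2.7, -0.0, 5.2]
finger_gap: 0.013
grip_force: 59.9
```

```bash
python3 chk.py
```

```text
12.9 [0.6181 0.0897 0.055 ] 0.012961983573024496 [-2.6503 -0.0023  5.1942] [ 0.0293  0.416  -0.0479]
s= -25.28339018416737
(array([-0.4, -2.7, -8. ]), array([0.  , 0.  , 0.01]))
```

It went down the full 8 mm. I'll release and lift off.

Request:
move_arm --targets '[[[0,0,5.5],[0,0,0],0.2],[[0,0,5.5],[0,0,0],0.2],[[0,0,5.5],[0,0,0],0.2],[[0,0,-15],[0,0,0],0.2],[[0,0,-65],[0,0,0],0.2]]'

```text
clock: 13.52
tcp_pos: [0.6161, 0.0896, 0.1171]
orientation: [-0.003, -0.014, 1.0, -0.0]
wrist_force: [1.0, 0.3, 0.2]
finger_gap: 0.0344
grip_force: 0.0
```

Request:
move_arm --targets '[[[50,0,-10],[0,0,0],1],[[100,-8,-10],[0,0,0],1],[[100,-8,-10],[0,0,0],1],[[100,-8,-10],[0,0,0],1]]'

```text
clock: 14.02
tcp_pos: [0.5193, 0.0787, 0.1298]
orientation: [0.001, -0.014, 1.0, -0.0]
wrist_force: [0.3, 0.4, -0.2]
finger_gap: -0.0003
grip_force: 0.0
```

```bash
python3 chk.py; python3 - <<'E'
from h import *
S=env.read_camera("scene");T=env.read_camera("top")
for n in("cover","release_pad","tray_front"):
  for P in(S,T):
    for q in env.landmark_of(n,P)[:3]: print(n,q)
print(rel((.511,.070,.08),181.6))
cv2.imwrite("pics/f.png",cv2.resize(S["pixels"][230:350,220:360],None,fx=5,fy=5,interpolation=cv2.INTER_CUBIC)[:,:,::-1])
E
```

```text
14.025 [0.5193 0.0787 0.1298] -0.000295698214872668 [ 0.3259  0.3965 -0.2241] [ 0.0255 -0.0329 -0.0098]
s= -33.501413275035404
(array([-99.3,   5.4,  67. ]), array([-0.  ,  0.01,  0.  ]))
cover {'centre': [0.6168, 0.1204, 0.0438], 'confidence': 0.64}
cover {'centre': [0.2384, 0.4464, -0.0028], 'confidence': 0.64}
release_pad {'centre': [0.3184, -0.4515, -0.0032], 'confidence': 0.59}
release_pad {'centre': [0.5051, 0.0682, 0.0598], 'confidence': 0.57}
tray_front {'centre': [0.6241, -0.1255, 0.0706], 'confidence': 0.9}
tray_front {'centre': [0.6244, -0.1162, 0.0691], 'confidence': 0.61}
(array([ 8.2, -8.6, 49. ]), array([-0.  , -0.  ,  0.01]))
```

View pics/f.png

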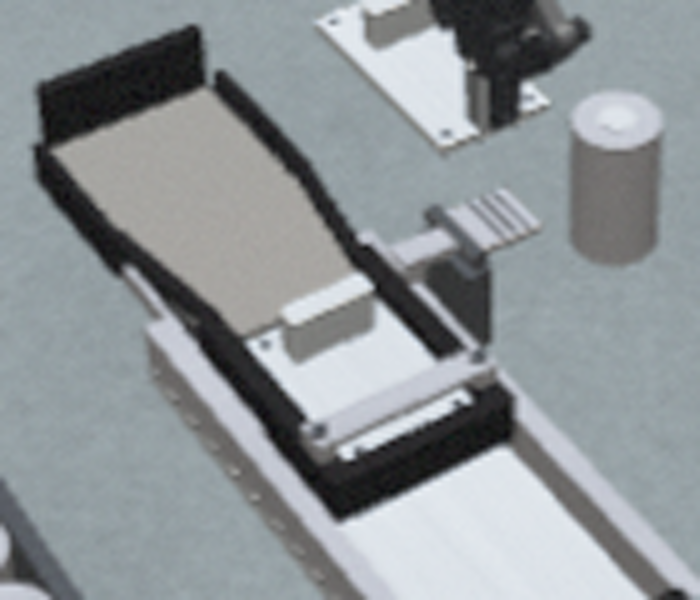

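The cover sits flush in the pocket (330,380), handle end trailing. Next is the lever at about (495,220).

Request:
move_arm --targets '[[[11,-9,20],[0,0,0],1],[[11,-9,50],[0,0,0],1],[[11,-9,62],[0,0,0],1],[[11,-9,66],[0,0,0],1],[[11,-9,69],[0,0,0],1]]'

```text
clock: 15.05
tcp_pos: [0.5086, 0.0695, 0.0608]
orientation: [0.001, -0.014, 1.0, -0.0]
wrist_force: [0.4, -0.0, -0.5]
finger_gap: 0.0
grip_force: 0.0
```

```bash
python3 chk.py
```

```text
15.05 [0.5086 0.0695 0.0608] 4.151653970321028e-05 [ 0.435  -0.0006 -0.4713] [-0.0199 -0.036  -0.0105]
s= -42.43103351306202
(array([-110.4,   14.3,   -2.1]), array([-0.  ,  0.01,  0.01]))
```

Request:
move_arm --targets '[[[0,0,2],[0,0,0],1],[[0,0,4],[0,0,0],1],[[0,0,6],[0,0,0],1],[[0,0,8],[0,0,0],1],[[0,0,9],[0,0,0],1]]'

```text
clock: 15.68
tcp_pos: [0.509, 0.0695, 0.0534]
orientation: [0.002, -0.015, 1.0, -0.0]
wrist_force: [-2.9, -0.6, 10.2]
finger_gap: 0.0003
grip_force: 5.2
```

```bash
python3 chk.py
```

```text
15.675 [0.509  0.0695 0.0534] 0.00033674270330693196 [-2.8934 -0.6216 10.2038] [0.088  0.5716 0.0105]
s= -42.41089446439671
(array([-110.1,   14.3,   -9.3]), array([-0.  ,  0.02,  0.01]))
```

Request:
move_arm --targets '[[[0,0,2],[0,0,0],1],[[0,0,4],[0,0,0],1],[[0,0,5],[0,0,0],1],[[0,0,5],[0,0,0],1]]'

```text
clock: 16.18
tcp_pos: [0.5094, 0.0696, 0.0521]
orientation: [0.003, -0.015, 1.0, -0.0]
wrist_force: [-12.2, 0.1, 39.3]
finger_gap: 0.0001
grip_force: 20.7
```

```bash
python3 chk.py
```

```text
16.175 [0.5094 0.0696 0.0521] 8.809476679290214e-05 [-12.2122   0.0906  39.2515] [-0.0057  2.4657  0.0362]
s= -42.39904953530736
(array([-109.7,   14.2,  -10.3]), array([-0.  ,  0.03,  0.01]))
```

39 N at 10 mm of travel, so the lever is at its stop. I'll lift and go round to the front wall.

Request:
move_arm --targets '[[[0,0,-40],[0,0,0],1],[[0,0,-95],[0,0,0],1],[[-30,-45,-100],[0,0,0],1],[[-60,-95,-100],[0,0,0],1],[[-85,-145,-100],[0,0,0],1]]'

```text
clock: 16.8
tcp_pos: [0.5988, -0.0744, 0.1477]
orientation: [0.001, -0.015, 1.0, -0.0]
wrist_force: [0.8, 0.3, -0.5]
finger_gap: -0.0001
grip_force: 0.0
```

```bash
python3 - <<'E'
from h import *
print(env.get_state()["tcp_pos"]);print(rel((.6258,-.175,.15),181.6));print(rel((.6258,-.175,.058),181.6))
P=env.read_camera("scene")
for n in("release_pad","cover","tray_front"): print(n,env.landmark_of(n,P)[:2])
E
```

```text
[ 0.5987796  -0.07441645  0.14771766]
(array([ -24. , -101.3,   -2.1]), array([-0.  ,  0.02,  0.01]))
(array([ -23.8, -101.3,   89.9]), array([-0.  ,  0.02,  0.01]))
release_pad [{'centre': [0.5098, 0.0707, 0.0482], 'confidence': 0.81}, {'centre': [0.4009, 0.4805, -0.0001], 'confidence': 0.16}]
cover [{'centre': [0.6178, 0.1179, 0.0438], 'confidence': 0.78}, {'centre': [0.2391, 0.4476, -0.0014], 'confidence': 0.72}]
tray_front [{'centre': [0.6243, -0.1247, 0.0726], 'confidence': 0.94}]
```

Request:
move_arm --targets '[[[-12,-55,0],[0,0,0],1],[[-24,-105,0],[0,0,0],1],[[-24,-105,40],[0,0,0],1],[[-24,-105,90],[0,0,0],1],[[-24,-105,90],[0,0,0],1]]'

```text
clock: 17.62
tcp_pos: [0.6201, -0.1745, 0.0525]
orientation: [-0.004, -0.015, 1.0, 0.002]
wrist_force: [-0.5, 1.2, -0.3]
finger_gap: -0.0002
grip_force: 0.0
```

Request:
move_arm --targets '[[[0,10,0],[0,0,0],1],[[0,20,0],[0,0,0],1],[[0,30,0],[0,0,0],1],[[0,40,0],[0,0,0],1],[[0,50,0],[0,0,0],1]]'

```text
clock: 18.25
tcp_pos: [0.6231, -0.1275, 0.0572]
orientation: [0.001, -0.014, 1.0, -0.001]
wrist_force: [-0.4, -3.8, 2.8]
finger_gap: -0.0001
grip_force: 1.8
```

```bash
python3 chk.py
```

```text
18.25 [ 0.6231 -0.1275  0.0572] -0.0001308248183225706 [-0.4266 -3.8352  2.7787] [-0.6064  0.0882 -0.0568]
s= -242.572813944014
(array([ -1.6, 214.6,  -6.3]), array([-0.01,  0.01,  0.  ]))
```

Request:
move_arm --targets '[[[-1,12,0],[0,0,0],1],[[-1,24,0],[0,0,0],1],[[-1,36,0],[0,0,0],1],[[-1,48,0],[0,0,0],1],[[-1,60,0],[0,0,0],1]]'

```text
clock: 18.88
tcp_pos: [0.6223, -0.0666, 0.0565]
orientation: [0.0, -0.014, 1.0, -0.0]
wrist_force: [2.1, -3.1, 1.6]
finger_gap: -0.0002
grip_force: 1.8
```

Request:
move_arm --targets '[[[0,8,0],[0,0,0],1],[[1,16,0],[0,0,0],1],[[1,24,0],[0,0,0],1],[[1,32,0],[0,0,0],1],[[1,38,0],[0,0,0],1]]'

```text
clock: 19.5
tcp_pos: [0.6196, -0.0288, 0.0561]
orientation: [-0.0, -0.014, 1.0, 0.0]
wrist_force: [3.0, -3.4, -0.9]
finger_gap: -0.0002
grip_force: 1.5
```

```bash
python3 chk.py; python3 - <<'E'
from h import *
P=env.read_camera("scene")
for n in("pocket","cover","tray_front"): print(n,env.landmark_of(n,P)[:2])
E
```

```text
19.5 [ 0.6196 -0.0288  0.0561] -0.00019237901527103333 [ 2.955  -3.4025 -0.9057] [-0.5109 -0.5301 -0.0261]
s= -143.8162858583342
(array([ -2.4, 115.8,  -6.9]), array([ 0.  , -0.  ,  0.01]))
pocket [{'centre': [0.6155, 0.2201, 0.0431], 'confidence': 0.61}, {'centre': [0.6193, 0.0858, 0.0479], 'confidence': 0.26}]
cover [{'centre': [0.6155, 0.2212, 0.0409], 'confidence': 0.65}]
tray_front [{'centre': [0.6253, -0.018, 0.0692], 'confidence': 0.66}]
```

Moving at about 3 N, with roughly 15 mm left. I'll go on to the stop.

Request:
move_arm --targets '[[[0,4,0],[0,0,0],1],[[0,8,0],[0,0,0],1],[[0,11,0],[0,0,0],1],[[0,14,0],[0,0,0],1],[[0,14,0],[0,0,0],1]]'

```text
clock: 20.32
tcp_pos: [0.6189, -0.0156, 0.056]
orientation: [-0.001, -0.014, 1.0, -0.001]
wrist_force: [-1.4, -3.2, -1.6]
finger_gap: 0.0
grip_force: 2.0
```

```bash
python3 chk.py
```

```text
20.325 [ 0.6189 -0.0156  0.056 ] 1.4913729227426556e-05 [-1.4248 -3.1812 -1.6146] [-0.7939  0.4396  0.0301]
s= -130.60329634336912
(array([ -2.7, 102.6,  -7.1]), array([-0.01, -0.01,  0.  ]))
```

Request:
move_arm --targets '[[[0,2,0],[0,0,0],1],[[0,4,0],[0,0,0],1],[[0,6,0],[0,0,0],1],[[0,7,0],[0,0,0],1]]'

```text
clock: 20.82
tcp_pos: [0.6188, -0.0154, 0.0562]
orientation: [-0.001, -0.012, 1.0, -0.007]
wrist_force: [-4.6, -26.4, -3.1]
finger_gap: -0.0001
grip_force: 13.4
```

```bash
python3 chk.py
```

```text
20.825 [ 0.6188 -0.0154  0.0562] -8.451348770256533e-05 [ -4.5737 -26.4334  -3.0938] [-4.9937  0.6945  0.0746]
s= -130.40412679663854
(array([ -2.2, 102.3,  -8.1]), array([-0.08, -0.01, -0.02]))
```

26 N and no motion, so it's at the end stop. I'll back away and check.

Request:
move_arm --targets '[[[0,-10,0],[0,0,0],1],[[0,-40,0],[0,0,0],1],[[0,-80,0],[0,0,0],1],[[0,-90,-60],[0,0,0],1],[[0,-90,-100],[0,0,0],1]]'

```text
clock: 21.45
tcp_pos: [0.623, -0.0989, 0.1588]
orientation: [0.002, -0.014, 1.0, 0.0]
wrist_force: [1.2, -0.5, 0.2]
finger_gap: -0.0001
grip_force: 0.0
```

```bash
python3 - <<'E'
from h import *
P=env.read_camera("scene");T=env.read_camera("top")
for n in("pocket","cover","tray_front","release_pad"):
  for Q in(P,T): print(n,env.landmark_of(n,Q)[:2])
print(env.get_state()["tcp_pos"])
cv2.imwrite("pics/g.png",cv2.resize(P["pixels"][180:390,180:430],None,fx=2.8,fy=2.8,interpolation=cv2.INTER_CUBIC)[:,:,::-1])
E
```

```text
pocket [{'centre': [0.6131, 0.2346, 0.0433], 'confidence': 0.6}]
pocket [{'centre': [0.6163, 0.2359, 0.0405], 'confidence': 0.85}]
cover [{'centre': [0.6147, 0.2363, 0.0386], 'confidence': 0.87}, {'centre': [0.236, 0.4469, 0.0], 'confidence': 0.72}]
cover [{'centre': [0.3205, -0.4509, -0.0029], 'confidence': 0.74}, {'centre': [0.2365, 0.4538, -0.003], 'confidence': 0.71}]
tray_front [{'centre': [0.6222, -0.0047, 0.0687], 'confidence': 0.67}]
tray_front [{'centre': [0.6218, 0.0029, 0.0721], 'confidence': 0.78}]
release_pad [{'centre': [0.5057, 0.0682, 0.0504], 'confidence': 0.52}]
release_pad [{'centre': [0.5127, 0.0714, 0.0555], 'confidence': 0.57}]
[ 0.621038   -0.09781437  0.15490169]
```

View pics/g.png

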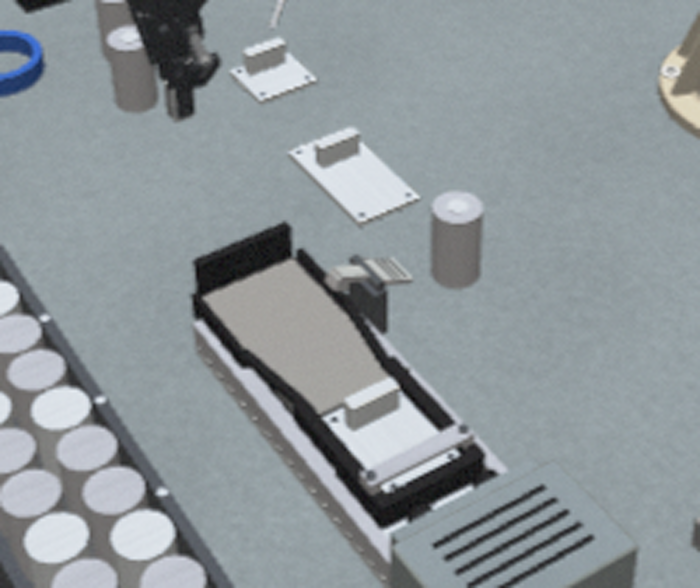

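The tray is home: the pocket moved 120 mm, the cover is flush at (390,430), the lever is down at (385,270), and the other plates and cells haven't moved. I'm handing it in.

```bash
python3 -c "
from workcell import env
print(env.hand_in())"
```

```text
the job is handed in; nothing more can be done
None
```

Job handed in at about 22 s of the 59 s allowed: the middle-sized cover is flush in the pocket, the release lever is down at its stop, and the tray is fully home, with the plates and cells seen in the final picture where they were; no verdict came back.

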